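Push the empty cream tin through the spring flap of the nightstand bin

TASK

The empty cream tin was left on the ledge of the little table bin's lid: get rid of it. Press the bin's spring flap down with one finger, well open, and while it is held open push the tin off the ledge and down through the opening with the other finger, then take your fingers away so that the flap closes by itself. Do not pinch or lift the tin and do not shove it onto the shut flap; the drops bottle on the lid and everything else on the nightstand stays where it is.

Things in the scene. Friction and masses are not known exactly. Their poses are not given: they have to be found in the camera images.
- bin: Table waste bin, a fixed upright box 150 mm (x) by 270 mm (y), white steel body, grey lid. Origin: centre of its underside, on the nightstand; x across, y along, z up. The lid's flat top is at z = 150 mm, with a raised rim 5 mm wide, 6 mm high round its outer edge. At y = -133 to 0 mm it is a flat ledge where the tin stands; the mouth with the flap follows at y = 0 to 112 mm. Push the tin along +y.
- lip (a point): Middle of the ledge's edge at the mouth, on the lid's flat top: x = 0, y = 0, z = 150 mm in the bin's frame; its axes are the bin's. The mouth is 110 mm wide (x from -55 to +55 mm); below mouth and ledge (6 mm thick) the bin is hollow, inner floor 6 mm above the nightstand.
- flap (a joint): Opening angle of the flap, rad: 0 shut (flush with the lid) to 1.25. It is a steel plate 106 mm (x) by 108 mm (y), 3 mm thick, hinged along x at the mouth's far edge; its free edge, beside the ledge, swings down into the bin. A spring shuts it: 0.1 N m at 0, 0.2 at 1 rad. The tin's weight does not open it; a finger needs about 1 N near the free edge, up to 8 N deep down near the hinge.
- flap_hinge (a point): Middle of the flap's hinge line, which runs along the bin's x, 111.5 mm from the ledge's edge (y = 111.5, z = 148.5 mm in the bin's frame). Two hinge lugs stand 8 mm above the lid at x = +-60 mm beside it.
- flap_edge (a point): Middle of the flap's free edge, on its upper face; it moves down with the flap. Let go, the flap is shut again in under 1 s.
- tin: Empty round screw-lid cream tin, plain aluminium, 46 mm diameter, 20 mm high, thin-walled, about 30 g, standing flat and loose on the bin's ledge. Origin: centre of its underside; z up. Once its middle is past the ledge's edge and the flap is down it tips in by itself, if no finger leans on its back edge.
- drops: Small amber drops bottle, 24 mm diameter, 45 mm high, standing loose on the lid in a back corner of the ledge (the bin's +x, -y corner). Origin: centre of its underside. Leave it.
- jar: White plastic cream jar, 68 mm diameter, 55 mm high, loose on the nightstand beside the bin. Origin: centre of its underside. Leave it.
- cup: Stainless baby cup, 72 mm diameter, 62 mm high, one handle toward its +y, loose on the nightstand beside the bin. Origin: centre of its underside. Leave it.
- mallet: Wooden xylophone mallet lying on the nightstand beside the bin, along its x axis: head (26 mm ball) at +x 75 mm, stick end at x = -130 mm. Origin on the nightstand. Leave it.
- piggy: Pale pink ceramic piggy bank, 140 mm long (x, snout to -x), 98 mm wide, 118 mm high, loose on the nightstand. Origin: below its middle, on the nightstand. Leave it.
- musicbox: White plastic music box with a clear top and a side lever, 85 mm (x) by 110 mm (y), 70 mm high, loose on the nightstand. Origin: centre of its underside. Leave it.
Not all that is in view belongs to the job. There is more than one size of the tin; the job needs the middle-sized.

How it is judged:
On the way, in this order (a step that is already met when the one before it is completed fails the run):
1. a finger holds the flap open (0.2 rad or more) while the tin still stands on the ledge (value of joint flap above 0.2 rad and contact force between the fingers and flap above 0.3 N and z of tin in the frame of bin above 0.145 m and y of tin in the frame of bin below 0.003 m), for 0.2 s.
2. the tin has gone down through the mouth into the bin (z of tin in the frame of bin between 0 and 0.11 m), for 0.1 s.
At the end, for the whole second after the job is handed in: The tin lies at rest inside the bin (its origin less than 75 mm above the nightstand and within the bin's walls), the flap is shut to within 0.06 rad, and the drops bottle, jar, cup, mallet, piggy bank and music box are within 20 mm of where they were (z of tin in the frame of bin between 0 and 0.075 m and x of tin in the frame of bin between -0.073 and 0.073 m and y of tin in the frame of bin between -0.133 and 0.133 m and linear speed of tin below 0.02 m/s and value of joint flap below 0.06 rad and distance of each of drops, jar, cup, mallet, piggy, musicbox from where it was at the start of the episode below 0.02 m); the robot touches nothing.
It fails at once if the tin is lifted: its origin more than 20 mm above the lid's flat top (z of tin in the frame of bin above 0.17 m).
It fails at once if the tin is pinched or squeezed: more than 15 N between fingers and tin (contact force between the fingers and tin above 15 N).
It fails at once if the tin is shoved onto the shut flap: its centre past the ledge's edge with the flap less than 0.15 rad open (y of tin in the frame of bin above 0.004 m and z of tin in the frame of bin above 0.14 m and value of joint flap below 0.15 rad).
It fails at once if another thing on the lid or the nightstand is displaced by more than 20 mm (distance of any of drops, jar, cup, mallet, piggy, musicbox from where it was at the start of the episode above 0.02 m).
It also fails if it takes over 42 s, if anything falls off the work surface, if the arm or the gripper's body presses on something with over 40 N, if the wrist force passes 120 N, or if a joint passes its speed limit or range.

ROBOT

A 6-joint arm with a two-finger parallel gripper is mounted at the origin on the work surface. World frame = base frame: x ahead of the robot, y to its left, z up, the work surface at z = 0. Lengths are in m, angles in rad, forces in N, time in s.
With the tool pointing down it reaches from about 0.35 to 0.975 m from the base axis. Payload 4.9 kg.
Tool frame: the origin (TCP) lies on the front face of the gripper's body, between the roots of the fingers; the fingertips stand ctrl.finger_overhang ahead of it and the grasp point (between the pads) lies 54 mm ahead of it (ctrl.finger_overhang is the distance from the TCP to the fingertips, in m); z points along the fingers, y is the line along which they close (so a half turn about z gives the same grasp; the last joint's range is limited). The gripper opens to 85 mm and grips with 20 to 120 N. Pads are 22 mm wide; open, the fingers measure 114 mm over their backs; the gripper's body (76 mm by 85 mm) begins 54 mm behind the grasp point. The pads swing forward as they close: fully open they stand 13 mm farther back than shut.
Start: joints at [-0.119, 0.053, 1.613, -0, 1.476, -0.119], TCP at [0.625, 0, 0.304] pointing down, gripper open.
Joint ranges: [-3.01, 3.01], [-1.01, 2.22], [0.06, 2.58], [-1.02, 4.17], [0.09, 2.62], [-3.14, 3.14]. Speed limits (rad/s): [2.57, 2.57, 3.14, 3.14, 3.14, 3.14].

INTERFACE

Orientations are given as a rotation vector (axis times angle).
In Python, from station import ctrl, vision gives the robot as it stands. The module is installed in compiled form; this text tells all that it offers.
- The arm moves only by the tool drive_tool, never from a script. Its argument "rows" is a list of rows, each a list of 2 entries, a list of its own where there are three numbers: the shift along the tool's x, y, z in m, then the turn about the tool's z in rad. A call has 1 to 10 rows; each row shifts and turns the commanded pose from where the row before left it, along the tool's axes as they then stand; what a row does not reach is not made up. A row lasts 1/10 s, in which the tool goes at most 50 mm and 8.59 degrees, less where a joint would pass 70% of its speed; a pose out of reach is approached as far as the arm can. A call with a gripper value outside its range is refused whole. "jaw" is the closure, from 0 (fully open) to 1 (shut), set as the call begins (left out, the last holds). The fingers move at their own pace and stop on an object; "grip_force" is the grip in N (left out, the last holds). Time passes only in rows, so rows that do not move let the fingers close. It gives the time, the measured TCP pose, the force, the opening and the grip force at its end, in the units of the state.
- ctrl.get_obs(): the state, without advancing time (a new reading comes with each control period).
- vision.get_image(name): name is "scene" or "side" or "wrist"; returns a dict with "image" (480x640x3 uint8, blue, green, red), "vertical_fov" (degrees; the focal length in pixels is half the picture's height over the tangent of half this angle, whatever the lens; pixels are square), "cx", "cy" (the principal point, pixels), "R" (3x3) and "t" (3): a world point X has camera coordinates R X + t. Camera axes: x right, y down, z forward; pixel columns grow to the right and rows downward; lengths in m; the calibration is good to about 2 mm. A picture is of the moment at which its call begins. There is no depth.
- ctrl.finish_job(): hands the job in; it is judged then, once.
The state is a dict: "t": time; "q": joint angles; "dq": joint speeds; "effort": joint torques, N m; "tool_pos": TCP position; "tool_rot": TCP orientation; "contact_force": force on the tool from outside, world axes, zero at the start; "wrist_torque": the same for the moment, N m; "opening": finger opening in m; "grip_force": force on a finger pad.
Only numpy, scipy, OpenCV 4.12 (cv2) and the standard library are available. Lean on these libraries where they do the work, as an engineer would, in place of code of your own. Each camera call takes 0.05 s, during which the arm holds its last target. There are 200 camera calls.

## Working session

There is one attempt and no reset: what is moved stays moved. The work goes in short steps, Python scripts to look and compute and a tool call to move; the robot and the scene stay as the last step left them, time stands still between calls to the robot, and variables do not carry over. Pictures are saved under pics/ and viewed, at most 10 in all, crops included, and the job is handed in when it is done.

Besides the shell and the picture viewer there is one more tool, called after "Emit:" as a command line: name --argument value ..., lists and objects as JSON in quotes. drive_tool: Moves the arm, as the interface text tells. Its arguments: {"type":"object","properties":{"rows":{"type":"array","items":{"type":"array"}},"jaw":{"type":"number"},"grip_force":{"type":"number"}},"required":["rows"]}

```bash
mkdir -p pics; cat > h.py <<'E'
import numpy as np,cv2
from station import ctrl,vision
def cam(n):
    d=vision.get_image(n); d['f']=240/np.tan(np.radians(d['vertical_fov'])/2); d['R']=np.array(d['R']);d['t']=np.array(d['t']); return d
def ray(d,u,v,z):
    c=-d['R'].T@d['t']; r=d['R'].T@np.array([(u-d['cx'])/d['f'],(v-d['cy'])/d['f'],1]); return c+r*(z-c[2])/r[2]
def proj(d,X):
    p=d['R']@np.array(X)+d['t']; return d['cx']+d['f']*p[0]/p[2], d['cy']+d['f']*p[1]/p[2]
E
python3 - <<'E'
from h import *
for n in ('scene','side','wrist'):
    d=cam(n); cv2.imwrite(f'pics/{n}.png',d['image']); np.save(f'pics/{n}.npy',d,allow_pickle=True); print(n,-d['R'].T@d['t'],d['R'][2])
print(ctrl.finger_overhang, ctrl.get_obs())
E
```

```text
scene [ 0.95163618 -0.55839189  0.62564059] [-0.43519863  0.72632858 -0.53202345]
side [ 0.36817467 -0.65253356  0.58159045] [ 0.18737503  0.84073717 -0.50798781]
wrist [0.62447721 0.08285233 0.37159478] [-1.83779359e-04 -3.18057454e-01 -9.48071423e-01]
0.0726 {'t': 0.15, 'q': array([-1.19000487e-01,  5.32218929e-02,  1.61396363e+00,  1.40500325e-05,
        1.47598571e+00, -1.19011709e-01]), 'dq': array([ 0.0001156 , -0.00036927, -0.00376059,  0.00031076,  0.00128207,
        0.00274588]), 'effort': array([ 5.10442842e-04, -3.94241810e+01, -3.70721948e+01, -1.15854355e-04,
        4.61802789e-03,  5.00508997e-05]), 'tool_pos': array([6.24638332e-01, 4.62692846e-05, 3.02943942e-01]), 'tool_rot': array([-2.22054671e+00, -2.22056866e+00,  1.51491373e-03]), 'contact_force': array([-0.58801053, -0.10416057, -0.00462208]), 'wrist_torque': array([ 0.03588277, -0.01164302,  0.02868219]), 'grip_force': 0.0, 'opening': 0.08541654692590865}
```

View pics/scene.png

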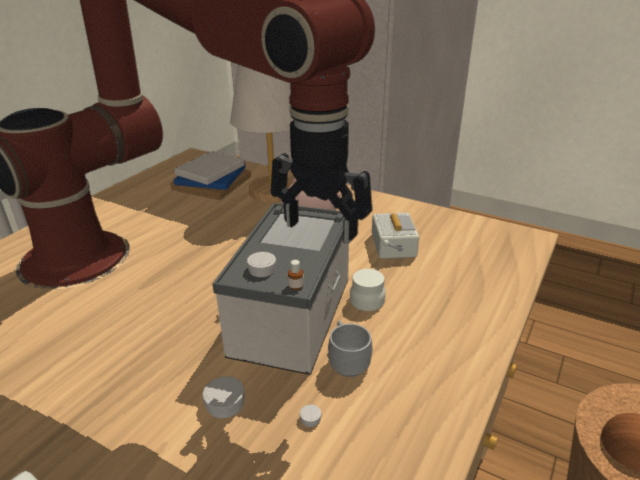

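View pics/side.png

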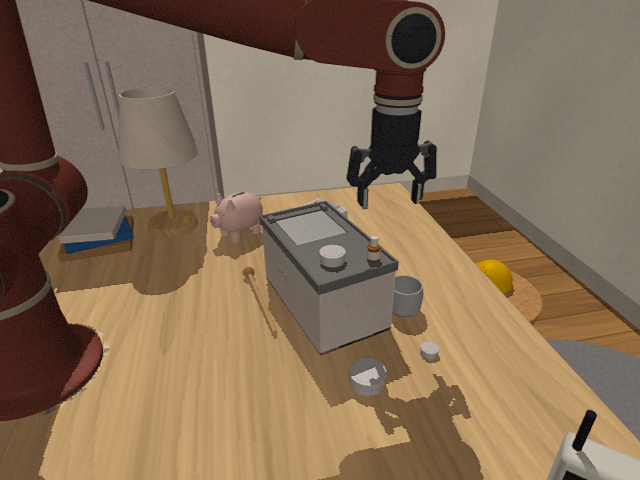

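View pics/wrist.png

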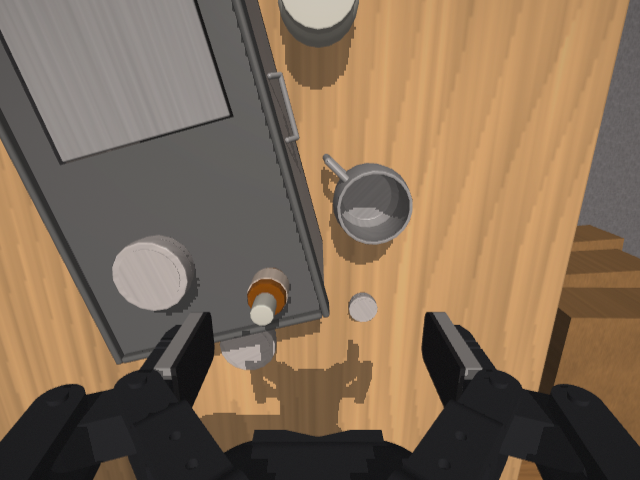

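```bash
cat > m.py <<'E'
from h import *
w=np.load('pics/wrist.npy',allow_pickle=True).item()
def r(u,v,z): return ray(w,u,v,z)[:2]
a,b=r(62,163,.15),r(232,116,.15)
c,d=r(120,362,.156),r(327,312,.156)
print('mouth',a,b,np.linalg.norm(a-b),'lid',c,d,np.linalg.norm(c-d))
ex=(b-a)/np.linalg.norm(b-a); ex2=(d-c)/np.linalg.norm(d-c); print('yaw',np.arctan2(ex[1],ex[0]),np.arctan2(ex2[1],ex2[0]))
yaw=np.arctan2(ex[1]+ex2[1],ex[0]+ex2[0]); R=np.array([[np.cos(yaw),-np.sin(yaw)],[np.sin(yaw),np.cos(yaw)]])
lip=(a+b)/2; print('lip',lip,'back mid in bin',R.T@((c+d)/2-lip))
o1=lip; o2=(c+d)/2+R@[0,.135]; print(o1,o2)
g=cv2.cvtColor(w['image'],cv2.COLOR_BGR2GRAY)
m=((g>120).astype(np.uint8)*255); m[:, :]=m
n,l,s,cc=cv2.connectedComponentsWithStats(m[225:320,100:215])
i=1+np.argmax(s[1:,4]);print(s[i],cc[i]+[100,225])
for (u,v,z,nm) in [(150,273,.17,'tin'),(262,313,.195,'drops')]:
    print(nm,r(u,v,z),R.T@(r(u,v,z)-o1))
for n,e in(('scene',(261,264)),('side',(333,252))):
    dd=np.load(f'pics/{n}.npy',allow_pickle=True).item(); p=ray(dd,*e,.17)[:2]; print(n,p,R.T@(p-o1))
E
python3 m.py
```

```text
mouth [0.47212533 0.05768784] [0.57542736 0.08417632] 0.10664402474519805 lid [ 0.48636111 -0.07850693] [ 0.63070296 -0.03910504] 0.1496231297995377
yaw 0.2510097734060261 0.2664837302546613
lip [0.52377635 0.07093208] back mid in bin [ 0.00040274 -0.13431218]
[0.52377635 0.07093208] [0.52398969 0.07170006]
[  12   11   75   75 4223] [149.56050201 273.87733839]
tin [ 0.52414729 -0.00484624] [-0.01903075 -0.07335068]
drops [ 0.59416581 -0.01765518] [ 0.04537954 -0.10364881]
scene [ 0.53321816 -0.02415516] [-0.01520239 -0.09433779]
side [ 0.52350632 -0.01184309] [-0.02144066 -0.07995061]
```

Emit:
drive_tool --rows '[[[0, 0, -0.02], 0]]'

```text
t: 0.25
tool_pos: [0.6234, 0.0002, 0.3197]
tool_rot: [-2.217, -2.217, 0.008]
contact_force: [-0.1, -0.1, -0.7]
opening: 0.0857
grip_force: 0.0
```

Emit:
drive_tool --rows '[[[-0.045, -0.0185, 0], 0], [[-0.045, -0.0185, 0], 0], [[-0.045, -0.0185, 0], 0], [[-0.045, -0.0185, 0], 0], [[-0.045, -0.0185, 0], 0], [[-0.045, -0.0185, 0], 0], [[-0.045, -0.0185, 0], 0], [[-0.045, -0.0185, 0], 0], [[-0.045, -0.0185, 0], 0], [[-0.045, -0.0185, 0], 0]]'

```text
t: 1.25
tool_pos: [0.4388, -0.4516, 0.3236]
tool_rot: [-2.221, -2.221, -0.0]
contact_force: [0.4, 0.1, -0.6]
opening: 0.0857
grip_force: 0.0
```

Emit:
drive_tool --rows '[[[-0.045, -0.0185, 0], 0], [[-0.045, -0.0185, 0], 0], [[-0.045, -0.0185, 0], 0], [[-0.045, -0.0185, 0], 0], [[-0.045, -0.0185, 0], 0], [[-0.045, -0.0185, 0], 0], [[-0.045, -0.0185, 0], 0], [[-0.045, -0.0185, 0], 0], [[-0.045, -0.0125, 0], 0], [[-0.045, -0.0125, 0], 0]]'

```text
t: 2.25
tool_pos: [0.2658, -0.9014, 0.3233]
tool_rot: [-2.222, -2.221, -0.001]
contact_force: [0.6, -1.5, 0.9]
opening: 0.0857
grip_force: 0.0
```

```bash
cat > st.py <<'E'
from h import *
from scipy.spatial.transform import Rotation as Ro
o=ctrl.get_obs(); R=Ro.from_rotvec(o['tool_rot']).as_matrix(); np.set_printoptions(precision=4,suppress=True)
print(o['t'],o['q'],o['tool_pos']); print(R)
E
python3 st.py
```

```text
2.25 [-1.3631  0.8477  0.5512  0.0001  1.7433 -1.3625] [ 0.2658 -0.9014  0.3233]
[[ 0.0005  1.     -0.    ]
 [ 1.     -0.0005  0.0006]
 [ 0.0006 -0.     -1.    ]]
```

Emit:
drive_tool --rows '[[[-0.039, 0.0105, 0], 0], [[-0.039, 0.0105, 0], 0], [[-0.039, 0.0105, 0], 0], [[-0.039, 0.0105, 0], 0]]'

```text
t: 2.65
tool_pos: [0.2847, -0.9737, 0.2935]
tool_rot: [2.199, 2.198, -0.026]
contact_force: [-0.4, -0.7, -2.0]
opening: 0.0857
grip_force: 0.0
```

```bash
python3 st.py
```

```text
2.65 [-1.3603  1.1868  0.0615  0.004   1.857  -1.3589] [ 0.2847 -0.9737  0.2935]
[[ 0.0005  0.9999  0.0114]
 [ 0.9994 -0.0001 -0.0347]
 [-0.0347  0.0114 -0.9993]]
```

Emit:
drive_tool --rows '[[[-0.048, 0.013, 0], 0], [[-0.048, 0.013, 0], 0], [[-0.048, 0.013, 0], 0], [[-0.048, 0.013, 0], 0]]'

```text
t: 3.05
tool_pos: [0.2901, -1.0045, 0.2818]
tool_rot: [2.115, 2.115, -0.121]
contact_force: [0.6, 0.5, 0.2]
opening: 0.0855
grip_force: 0.0
```

```bash
python3 st.py
```

```text
3.05 [-1.3632  1.204   0.0569  0.013   1.7124 -1.3602] [ 0.2901 -1.0045  0.2818]
[[ 0.0039  0.9989  0.0471]
 [ 0.9869  0.0038 -0.1612]
 [-0.1612  0.0471 -0.9858]]
```

Emit:
drive_tool --rows '[[[-0.048, 0.013, 0], 0], [[-0.048, 0.013, 0], 0], [[-0.048, 0.013, 0], 0], [[-0.048, 0.013, 0], 0], [[-0.048, 0.013, 0], 0]]'

```text
t: 3.55
tool_pos: [0.2952, -1.0352, 0.2882]
tool_rot: [2.017, 2.016, -0.223]
contact_force: [0.8, -0.6, -0.6]
opening: 0.0853
grip_force: 0.0
```

```bash
python3 st.py
```

```text
3.55 [-1.3668  1.2054  0.0567  0.0245  1.5591 -1.363 ] [ 0.2952 -1.0352  0.2882]
[[ 0.0138  0.996   0.0878]
 [ 0.9528  0.0136 -0.3034]
 [-0.3034  0.0878 -0.9488]]
```

Emit:
drive_tool --rows '[[[-0.048, 0.013, 0], 0], [[-0.048, 0.013, 0], 0], [[-0.048, 0.013, 0], 0]]'

```text
t: 3.85
tool_pos: [0.2973, -1.0495, 0.309]
tool_rot: [1.956, 1.956, -0.281]
contact_force: [0.1, -0.3, 0.0]
opening: 0.0854
grip_force: 0.0
```

```bash
python3 st.py
```

```text
3.85 [-1.3688  1.192   0.0559  0.0315  1.4815 -1.3648] [ 0.2973 -1.0495  0.309 ]
[[ 0.0226  0.9936  0.1111]
 [ 0.9222  0.0222 -0.3861]
 [-0.3861  0.1112 -0.9158]]
```

Emit:
drive_tool --rows '[[[0.0415, 0.001, -0.0174], 0], [[0.0415, 0.001, -0.0174], 0], [[0.0415, 0.001, -0.0174], 0], [[0.0415, 0.001, -0.0174], 0], [[0.0415, 0.001, -0.0174], 0], [[0.0415, 0.001, -0.0174], 0], [[0.0415, 0.001, -0.0174], 0]]'

```text
t: 4.55
tool_pos: [0.2987, -0.7705, 0.3132]
tool_rot: [1.956, 1.955, -0.281]
contact_force: [0.5, -0.1, 1.0]
opening: 0.0854
grip_force: 0.0
```

```bash
cat >> st.py <<'E'
YAW=.259; LIP=np.array([.524,.0713,.15]); B=Ro.from_rotvec([0,0,YAW]).as_matrix()
Rb=B.T@R; print('R in bin'); print(Rb)
print('turn for y->bin+y',np.arctan2(-Rb[0,1],Rb[0,0]) , 'opt', [t for t in np.linspace(-3.14,3.14,6281) if abs(Rb[0]@[-np.sin(t),np.cos(t),0])<4e-4])
def tipA(oy=.057,oz=.0726): return B.T@(o['tool_pos']+R@[0,oy,oz]-LIP)
for nm,oy in(('A out',.057),('A in',.043),('B in',-.043),('B out',-.057)): print(nm,tipA(oy)*1000)
E
python3 st.py
```

```text
4.55 [-1.2909  0.3302  1.3116  0.0004  1.086  -1.2906] [ 0.2987 -0.7705  0.3132]
[[ 0.0229  0.9935  0.1114]
 [ 0.9221  0.0221 -0.3864]
 [-0.3863  0.1116 -0.9156]]
R in bin
[[ 0.2582  0.966   0.0087]
 [ 0.8855 -0.2331 -0.402 ]
 [-0.3863  0.1116 -0.9156]]
turn for y->bin+y -1.3095770453828077 opt [np.float64(-1.832)]
A out [-377.6259 -798.4697  103.0717]
A in [-391.1505 -795.2067  101.5098]
B in [-474.2298 -775.1625   91.9154]
B out [-487.7543 -771.8995   90.3535]
```

Emit:
drive_tool --rows '[[[0, 0, 0], 0.1456], [[0, 0, 0], 0.1456], [[0, 0, 0], 0.1456], [[0, 0, 0], 0.1456], [[0, 0, 0], 0.1456], [[0, 0, 0], 0.1456], [[0, 0, 0], 0.1456], [[0, 0, 0], 0.1456], [[0, 0, 0], 0.1456]]'

```text
t: 5.45
tool_pos: [0.2989, -0.7726, 0.3131]
tool_rot: [2.71, 0.346, 0.088]
contact_force: [1.2, 0.2, -0.4]
opening: 0.0853
grip_force: 0.0
```

```bash
sed -i '/turn for/d; s/(.A out.,.057).*(.B out.,-.057))/("A out",-.057),("A in",-.043),("B in",.043),("B out",.057))/' st.py; cat >> st.py <<'E'
import sys
if len(sys.argv)>1: # target of A out tip, bin frame mm rel lip -> total tool shift
    T=np.array(eval(sys.argv[1]))/1000; print('shift',Rb.T@(T-tipA(-.057)))
print('1mm bin axes in tool:',Rb.T.round(3).tolist())
E
python3 st.py '[-19,-109,70]'
```

```text
5.45 [-1.2915  0.335   1.3058  0.0006  1.0874  0.0251] [ 0.2989 -0.7726  0.3131]
[[ 0.9673  0.228   0.1113]
 [ 0.2534 -0.887  -0.386 ]
 [ 0.0107  0.4016 -0.9158]]
R in bin
[[ 0.9999 -0.0068  0.0087]
 [-0.0028 -0.9158 -0.4017]
 [ 0.0107  0.4016 -0.9158]]
A out [-432.7131 -735.0354   73.7115]
A in [-432.8084 -747.8565   79.3339]
B in [-433.3944 -826.6142  113.8719]
B out [-433.4898 -839.4352  119.4944]
shift [ 0.4119 -0.5776 -0.2445]
1mm bin axes in tool: [[1.0, -0.003, 0.011], [-0.007, -0.916, 0.402], [0.009, -0.402, -0.916]]
```

Emit:
drive_tool --rows '[[[0.0242, -0.034, -0.0144], 0], [[0.0242, -0.034, -0.0144], 0], [[0.0242, -0.034, -0.0144], 0], [[0.0242, -0.034, -0.0144], 0], [[0.0242, -0.034, -0.0144], 0], [[0.0242, -0.034, -0.0144], 0], [[0.0242, -0.034, -0.0144], 0], [[0.0242, -0.034, -0.0144], 0], [[0.0242, -0.034, -0.0144], 0], [[0.0242, -0.034, -0.0144], 0]]'

```text
t: 6.45
tool_pos: [0.4375, -0.3515, 0.3113]
tool_rot: [2.708, 0.353, 0.089]
contact_force: [0.4, 0.1, -0.8]
opening: 0.0855
grip_force: 0.0
```

Emit:
drive_tool --rows '[[[0.0242, -0.034, -0.0144], 0], [[0.0242, -0.034, -0.0144], 0], [[0.0242, -0.034, -0.0144], 0], [[0.0242, -0.034, -0.0144], 0], [[0.0242, -0.034, -0.0144], 0], [[0.0242, -0.034, -0.0144], 0], [[0.0242, -0.034, -0.0144], 0]]'

```text
t: 7.15
tool_pos: [0.5344, -0.0577, 0.3101]
tool_rot: [2.71, 0.354, 0.091]
contact_force: [0.6, -0.9, 0.8]
opening: 0.0855
grip_force: 0.0
```

```bash
python3 st.py '[-19,-109,3]'; python3 - <<'E'
from h import *
d=cam('side'); e=cam('scene'); 
a=d['image'][100:400,200:600]; b=e['image'][100:400,150:550]
cv2.imwrite('pics/p4.png',np.hstack([cv2.resize(a,(400,300)),b])); np.save('pics/s4.npy',{'side':d,'scene':e},allow_pickle=True)
E
```

```text
7.15 [-0.1031 -0.2172  1.8857 -0.3915  1.3266  1.2754] [ 0.5344 -0.0577  0.3101]
[[ 0.9657  0.2331  0.1143]
 [ 0.2593 -0.8861 -0.3841]
 [ 0.0118  0.4005 -0.9162]]
R in bin
[[ 0.9999 -0.0017  0.0121]
 [ 0.0033 -0.9163 -0.4005]
 [ 0.0118  0.4005 -0.9162]]
A out [ -22.0495 -104.2193   70.7637]
A in [ -22.0727 -117.0473   76.3711]
B in [ -22.2154 -195.8476  110.8167]
B out [ -22.2387 -208.6755  116.4241]
shift [ 0.0022 -0.0228  0.064 ]
1mm bin axes in tool: [[1.0, 0.003, 0.012], [-0.002, -0.916, 0.401], [0.012, -0.401, -0.916]]
```

View pics/p4.png

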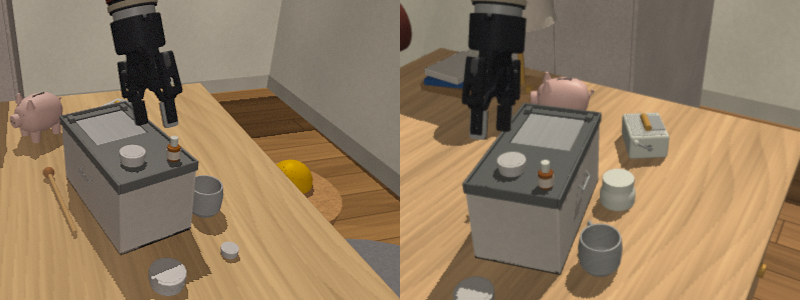

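```bash
cat >> st.py <<'E'
if len(sys.argv)>2:
    D=np.load(sys.argv[2],allow_pickle=True).item()
    for n,(x0,y0) in (('side',(200,100)),('scene',(150,100))):
        for oy in(-.057,-.043,.043,.057):
            u,v=proj(D[n],o['tool_pos']+R@[0,oy,.0726]); print(n,oy,round(u-x0+(400 if n=='scene' else 0)),round(v-y0))
    d=D['side']['image'][150:290,280:420];e=D['scene']['image'][150:290,190:330]
    cv2.imwrite('pics/z.png',cv2.resize(np.hstack([d,e]),None,fx=2.8,fy=2.8,interpolation=cv2.INTER_CUBIC))
E
python3 st.py '[-19,-109,3]' pics/s4.npy | tail -8
```

```text
side -0.057 140 132
side -0.043 144 132
side 0.043 172 135
side 0.057 177 136
scene -0.057 504 138
scene -0.043 500 139
scene 0.043 476 147
scene 0.057 471 149
```

View pics/z.png

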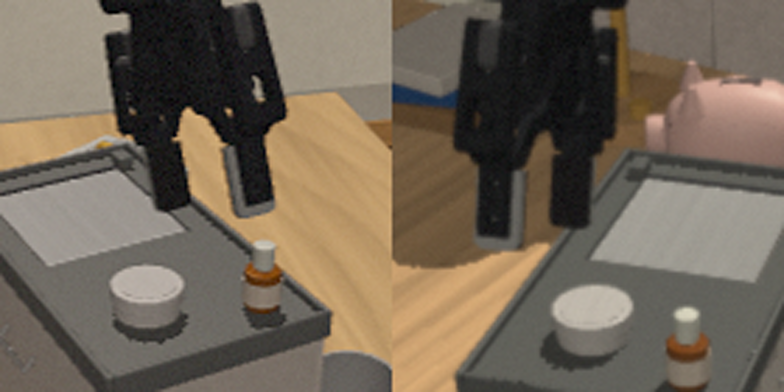

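```bash
sed -i 's/oz=.0726/oz=.060/; s/,oy,.0726/,oy,.060/' st.py; python3 st.py '[-19,-109,4]'|grep -E 'A|shift'
```

```text
A out [-20.9569 -96.9948  82.0195]
A in [ -20.9004 -109.8317   87.6063]
shift [ 0.0009 -0.0201  0.0764]
```

Emit:
drive_tool --rows '[[[0, -0.006, 0.021], 0], [[0, -0.006, 0.021], 0], [[0, -0.005, 0.02], 0], [[0, -0.003, 0.0145], 0], [[0, 0, 0], 0]]'

```text
t: 7.75
tool_pos: [0.5365, -0.0718, 0.2284]
tool_rot: [2.712, 0.354, 0.081]
contact_force: [-0.9, 0.7, -0.2]
opening: 0.0855
grip_force: 0.0
```

```bash
python3 st.py '[-19,-45,4]'|grep -E 'A|shift'
```

```text
A out [ -24.2509 -113.1533    0.6863]
A in [ -24.2572 -125.9959    6.2602]
shift [ 0.0054 -0.0612 -0.0301]
```

Emit:
drive_tool --rows '[[[0.004, 0.001, -0.003], 0], [[0, -0.008, -0.0035], 0], [[0, -0.008, -0.0035], 0], [[0, -0.008, -0.0035], 0], [[0, -0.008, -0.0035], 0], [[0, -0.008, -0.0035], 0], [[0, -0.008, -0.0035], 0], [[0, -0.008, -0.0035], 0], [[0, -0.005, -0.0022], 0], [[0, 0, 0], 0]]'

```text
t: 8.75
tool_pos: [0.5246, -0.0048, 0.2353]
tool_rot: [2.71, 0.355, 0.089]
contact_force: [0.1, -2.7, 4.4]
opening: 0.0856
grip_force: 2.0
```

```bash
python3 st.py '[-19,-45,4]'|grep -E 'A|shift'; python3 - <<'E'
from h import *
d=cam('wrist'); np.save('pics/w5.npy',{'side':cam('side'),'scene':cam('scene'),'wrist':d},allow_pickle=True)
D=np.load('pics/w5.npy',allow_pickle=True).item()
a=D['side']['image'][150:350,240:440];b=D['scene']['image'][150:350,190:390]
cv2.imwrite('pics/p5.png',np.vstack([cv2.resize(np.hstack([a,b]),None,fx=1.6,fy=1.6,interpolation=cv2.INTER_CUBIC),cv2.resize(d['image'],(640,480))[200:480]]))
E
```

```text
A out [-18.1888 -45.5813   7.4649]
A in [-18.1954 -58.4077  13.0758]
shift [-0.0008 -0.0019  0.0029]
```

View pics/p5.png

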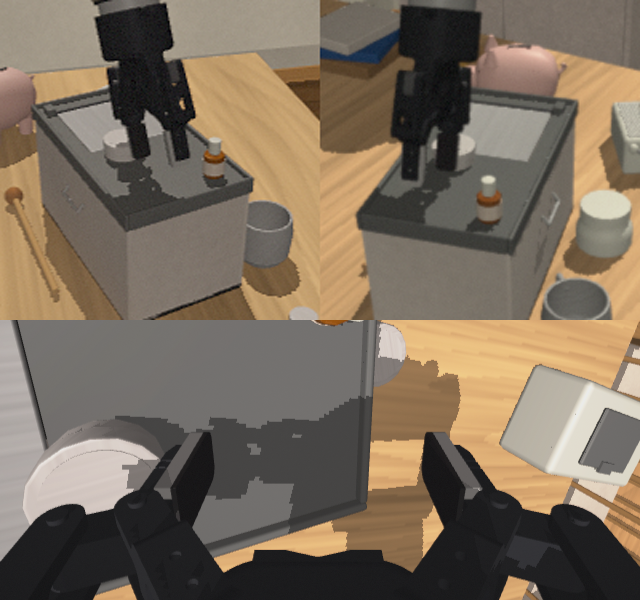

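```bash
cat > t.py <<'E'
from h import *
from scipy.spatial.transform import Rotation as Ro
B=Ro.from_rotvec([0,0,.259]).as_matrix(); LIP=np.array([.524,.0713,.15])
D=np.load('pics/w5.npy',allow_pickle=True).item()
b=lambda n,u,v,z:(B.T@(ray(D[n],u,v,z)-LIP)*1000).round(1)
print('front w',b('wrist',24,367,.17),'top-side',b('wrist',105,303,.17))
print('lip line',b('wrist',45,335,.15),b('wrist',22,215,.15))
w=D['wrist']['image']; cv2.imwrite('pics/c.png',w[270:480,0:260])
s=D['side']['image']; c=D['scene']['image']
print('side left',b('side',305,240,.17)); print('scene right',b('scene',190+475/1.6-200,150+150/1.6,.17))
E
python3 t.py
```

```text
front w [-12.1   2.2  20. ] top-side [  5.3 -23.5  20. ]
lip line [-12.3   0.7   0. ] [33.2 -1.6  0. ]
side left [-47.  -20.6  20. ]
scene right [  4.7 -28.3  20. ]
```

Emit:
drive_tool --rows '[[[0, 0.0073, 0.0032], 0], [[0, 0.013, -0.0298], 0], [[0, 0.013, -0.0298], 0], [[0, 0, 0], 0]]'

```text
t: 9.3
tool_pos: [0.5271, -0.0137, 0.3031]
tool_rot: [2.71, 0.352, 0.094]
contact_force: [0.7, -0.1, 0.5]
opening: 0.0854
grip_force: 0.0
```

```bash
python3 st.py '[-20,35,60]'|grep -E 'A|B|shift'
```

```text
A out [-17.7135 -54.8171  75.32  ]
A in [-17.7629 -67.6445  80.9285]
B in [ -18.0665 -146.4413  115.381 ]
B out [ -18.1159 -159.2687  120.9895]
shift [-0.0023 -0.0884 -0.022 ]
```

Before descending over the flap, I'll recheck the tin position from the same views.

Emit:
drive_tool --rows '[[[-0.001, -0.022, -0.0055], 0], [[-0.001, -0.022, -0.0055], 0], [[-0.001, -0.022, -0.0055], 0], [[0, -0.022, -0.0055], 0], [[0, 0, 0], 0]]'

```text
t: 9.8
tool_pos: [0.4983, 0.0736, 0.2809]
tool_rot: [2.712, 0.359, 0.079]
contact_force: [0.2, -0.5, 0.1]
opening: 0.0853
grip_force: 0.0
```

```bash
python3 st.py '[-20,36,-34]'|grep -E 'A|B|shift'; python3 - <<'E'
from h import *
D={n:cam(n) for n in('side','scene','wrist')}; np.save('pics/w6.npy',D,allow_pickle=True)
a=D['side']['image'][150:350,240:440];b=D['scene']['image'][150:350,190:390]
cv2.imwrite('pics/p6.png',np.vstack([cv2.resize(np.hstack([a,b]),None,fx=1.6,fy=1.6,interpolation=cv2.INTER_CUBIC),D['wrist']['image'][200:480]]))
E
```

```text
A out [-24.1474  37.2648  53.2273]
A in [-24.0995  24.4186  58.7926]
B in [-23.8052 -54.4937  92.9797]
B out [-23.7573 -67.3399  98.545 ]
shift [ 0.0038 -0.0335  0.0806]
```

View pics/p6.png

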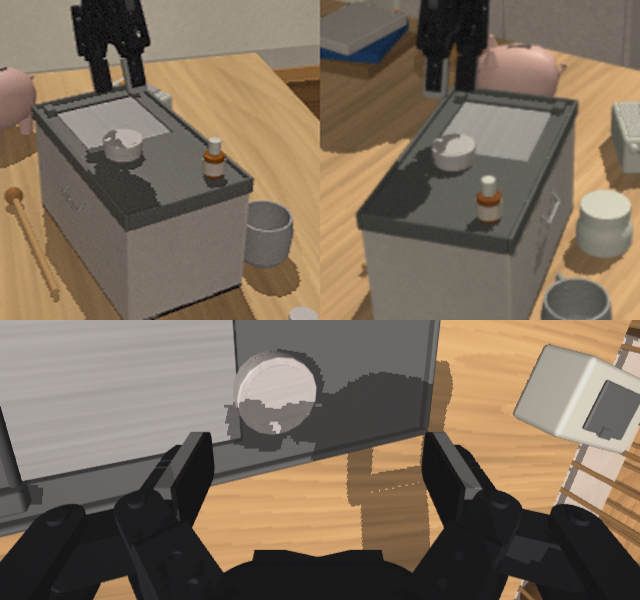

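```bash
python3 - <<'E'
exec(open('t.py').read().split("D=np")[0])
D=np.load('pics/w6.npy',allow_pickle=True).item()
b=lambda n,u,v,z:(B.T@(ray(D[n],u,v,z)-LIP)*1000).round(1)
print('tin w',b('wrist',278,275,.17),'side',b('side',240+124/1.6,150+142/1.6,.17),'scene',b('scene',190+(455-320)/1.6,150+145/1.6,.17))
print('lip',b('wrist',241,316,.15),b('wrist',235,205,.15),'rim',b('wrist',428,430-120,.156))
E
```

```text
tin w [-21.2 -17.   20. ] side [-25.1 -27.2  20. ] scene [-18.4 -24.2  20. ]
lip [-52.6   0.7   0. ] [14.8 -0.4  0. ] rim [ -75.5 -136.1    6. ]
```

Emit:
drive_tool --rows '[[[0.003, -0.007, 0.017], 0], [[0, -0.0075, 0.018], 0], [[0, -0.0075, 0.018], 0], [[0, -0.0055, 0.0135], 0], [[0, -0.004, 0.01], 0], [[0, 0, 0], 0], [[0, 0, 0], 0]]'

```text
t: 10.65
tool_pos: [0.504, 0.0711, 0.2016]
tool_rot: [2.71, 0.354, 0.085]
contact_force: [0.4, -0.5, 0.8]
opening: 0.0852
grip_force: 0.6
```

```bash
python3 st.py '[-20,36,-34]'|grep -E 'A|B|shift'
```

```text
A out [-18.8665  33.1453 -26.1797]
A in [-18.8803  20.3148 -20.578 ]
B in [-18.9656 -58.501   13.8322]
B out [-18.9795 -71.3315  19.4339]
shift [-0.0012 -0.0057  0.006 ]
```

Emit:
drive_tool --rows '[[[-0.001, -0.003, 0.004], 0], [[0, -0.002, 0.003], 0], [[0, 0, 0], 0], [[0, 0, 0], 0], [[0, 0, 0], 0]]'

```text
t: 11.15
tool_pos: [0.5025, 0.0731, 0.193]
tool_rot: [2.711, 0.355, 0.086]
contact_force: [1.3, 0.6, 1.8]
opening: 0.0852
grip_force: 0.6
```

```bash
python3 st.py '[-20,36,-34]'|grep -E 'A|B|shift'; python3 - <<'E'
from h import *
D={n:cam(n) for n in('side','scene','wrist')}; np.save('pics/w7.npy',D,allow_pickle=True)
a=D['side']['image'][150:350,240:440];b=D['scene']['image'][150:350,190:390]
cv2.imwrite('pics/p7.png',np.vstack([cv2.resize(np.hstack([a,b]),None,fx=1.6,fy=1.6,interpolation=cv2.INTER_CUBIC),D['wrist']['image'][200:480]]))
E
```

```text
A out [-19.6817  35.5438 -34.7398]
A in [-19.6931  22.7087 -29.1487]
B in [-19.7637 -56.1354   5.1968]
B out [-19.7752 -68.9704  10.7879]
shift [-0.0003 -0.0001 -0.0009]
```

View pics/p7.png

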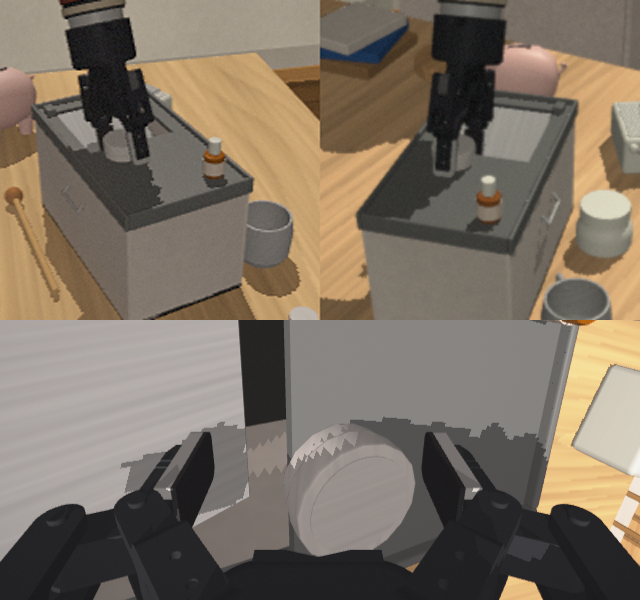

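Emit:
drive_tool --rows '[[[0, -0.0046, -0.002], 0], [[0, -0.0046, -0.002], 0], [[0, -0.0046, -0.002], 0], [[0, -0.0046, -0.002], 0], [[0, -0.0046, -0.002], 0], [[0, -0.0046, -0.002], 0]]'

```text
t: 11.9
tool_pos: [0.4946, 0.1023, 0.1929]
tool_rot: [2.71, 0.355, 0.086]
contact_force: [0.5, -3.6, 2.6]
opening: 0.0856
grip_force: 1.8
```

```bash
python3 st.py '[-20,72,-35]'|grep -E 'A|B|shift'
```

```text
A out [-19.961   65.6905 -34.9076]
A in [-19.9685  52.8611 -29.3037]
B in [-20.0145 -25.9487   5.1205]
B out [-20.022  -38.7782  10.7245]
shift [-0.     -0.0058 -0.0024]
```

Emit:
drive_tool --rows '[[[0, -0.0046, -0.002], 0], [[0, -0.0046, -0.002], 0], [[0, 0, 0], 0], [[0, 0.0046, 0.002], 0], [[0, 0.0046, 0.002], 0], [[0, 0, 0], 0], [[0, 0, 0], 0]]'

```text
t: 12.6
tool_pos: [0.4947, 0.1018, 0.1927]
tool_rot: [2.711, 0.354, 0.086]
contact_force: [1.2, -1.2, 1.9]
opening: 0.0851
grip_force: 1.3
```

```bash
python3 st.py '[-20,72,-35]'|grep -E 'A|B|shift'; python3 - <<'E'
from h import *
D={n:cam(n) for n in('side','scene','wrist')}; np.save('pics/w8.npy',D,allow_pickle=True)
a=D['side']['image'][150:350,240:440];b=D['scene']['image'][150:350,190:390]
cv2.imwrite('pics/p8.png',np.vstack([cv2.resize(np.hstack([a,b]),None,fx=1.6,fy=1.6,interpolation=cv2.INTER_CUBIC),D['wrist']['image'][200:480]]))
E
```

```text
A out [-19.8885  65.2274 -35.0403]
A in [-19.9079  52.3924 -29.449 ]
B in [-20.0267 -26.451    4.8978]
B out [-20.046  -39.286   10.4891]
shift [-0.0001 -0.0062 -0.0027]
```

View pics/p8.png

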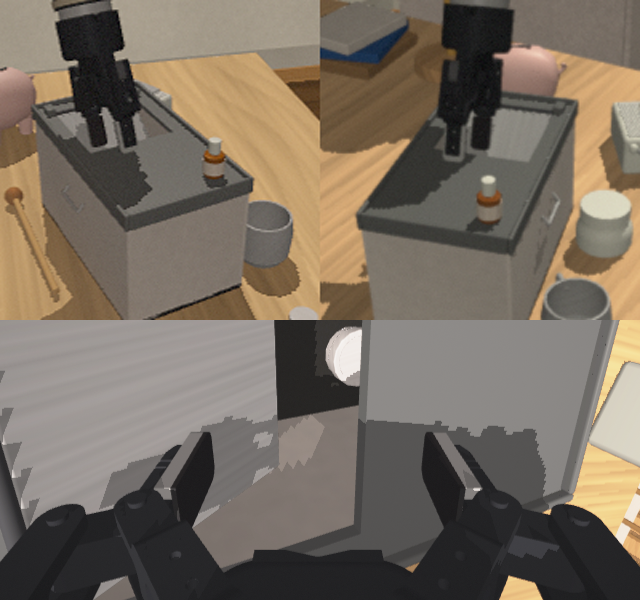

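Emit:
drive_tool --rows '[[[0, 0.012, -0.0275], 0], [[0, 0.012, -0.0275], 0], [[0, 0.016, -0.0366], 0], [[0, 0.016, -0.0366], 0], [[0, 0, 0], 0], [[0, 0, 0], 0], [[0, 0, 0], 0], [[0, 0, 0], 0], [[0, 0, 0], 0], [[0, 0, 0], 0]]'

```text
t: 13.75
tool_pos: [0.4933, 0.1016, 0.3315]
tool_rot: [2.711, 0.355, 0.083]
contact_force: [0.3, -0.5, 0.5]
opening: 0.0853
grip_force: 0.0
```

Emit:
drive_tool --rows '[[[0, 0, 0], 0], [[0, 0, 0], 0], [[0, 0, 0], 0], [[0, 0, 0], 0], [[0, 0, 0], 0]]'

```text
t: 14.25
tool_pos: [0.4936, 0.1016, 0.3327]
tool_rot: [2.711, 0.354, 0.086]
contact_force: [-0.2, 1.0, 0.6]
opening: 0.0854
grip_force: 0.0
```

```bash
python3 - <<'E'
from h import *
a=cam('side')['image'][150:350,240:440];b=cam('scene')['image'][150:350,190:390]
cv2.imwrite('pics/p9.png',cv2.resize(np.hstack([a,b]),None,fx=2,fy=2))
E
```

```text
(no output)
```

View pics/p9.png

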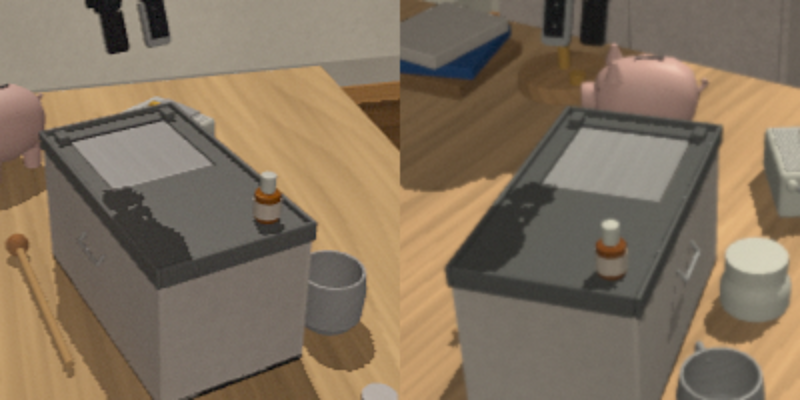

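The flap is shut and flush, the tin is gone from the ledge, and the drops bottle (side crop about 268,200) has not moved. I'm handing the job in.

```bash
python3 -c "
from station import ctrl
print(ctrl.finish_job())"
```

```text
the job is handed in; nothing more can be done
None
```

The tin is in the bin, the flap closed by itself, and nothing else visibly moved; I handed the job in at about 14 s of robot time, and the hand-in returned no verdict.

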